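Pack the field-sampling crate

TASK

Pack the blue crate for the sampling trip: stand each of the three red-capped bottles upright in the crate's cell whose floor disc has the colour of that bottle's collar, in the middle of the disc, and lay the roll of tape flat in the long empty bay. The white-capped bottles are not going: leave them standing where they are, and do not tip any bottle over.

Things in the scene. Friction and masses are not known exactly. Their poses are not given: they have to be found in the camera images.
- crate: Blue crate, fixed: 184 (x) x 262 (y) x 50 mm high, rim lip 6 mm more all round; walls, dividers 4 mm thick, full height; floor light grey, 5 mm thick. Origin: centre of underside; +x away from the robot at yaw 0. Three cells 82 x 82 mm inside, centred at x -47, y -86, 0, +86 mm, each with a coloured disc. One long bay without disc, 90 (x) x 254 (y) mm inside, centred at x +43, y 0.
- disc_yellow: The yellow disc, 64 mm across and 2 mm thick, fixed in the middle of the floor of one of the crate's three cells (which cell varies). Origin at the centre of its underside, which lies 5 mm above the bench; its top is 7 mm above the bench.
- disc_green: The green disc, 64 mm across and 2 mm thick, fixed in the middle of the floor of one of the crate's three cells (which cell varies). Origin at the centre of its underside, which lies 5 mm above the bench; its top is 7 mm above the bench.
- disc_black: The black disc, 64 mm across and 2 mm thick, fixed in the middle of the floor of one of the crate's three cells (which cell varies). Origin at the centre of its underside, which lies 5 mm above the bench; its top is 7 mm above the bench.
- bottle_yellow: Sample bottle with RED cap and yellow collar (sloping shoulder under the cap), standing on the bench. Closed, rigid, about 0.15 kg, 116 mm high: round body 56 mm in diameter, white to 62 mm height, collar-coloured to 72 mm, then narrowing to 32 mm at 90 mm; cap 36 mm in diameter from 90 to 116 mm. Origin: centre of its underside, z up along its axis; yaw means nothing.
- bottle_green: Sample bottle with RED cap and green collar (sloping shoulder under the cap), standing on the bench. Closed, rigid, about 0.15 kg, 116 mm high: round body 56 mm in diameter, white to 62 mm height, collar-coloured to 72 mm, then narrowing to 32 mm at 90 mm; cap 36 mm in diameter from 90 to 116 mm. Origin: centre of its underside, z up along its axis; yaw means nothing.
- bottle_black: Sample bottle with RED cap and black collar (sloping shoulder under the cap), standing on the bench. Closed, rigid, about 0.15 kg, 116 mm high: round body 56 mm in diameter, white to 62 mm height, collar-coloured to 72 mm, then narrowing to 32 mm at 90 mm; cap 36 mm in diameter from 90 to 116 mm. Origin: centre of its underside, z up along its axis; yaw means nothing.
- spare_yellow: Look-alike that does not belong in the crate: the same bottle and size as the red-capped ones (116 mm high, 56 mm body) with yellow collar, but with a WHITE cap. Origin at the centre of its underside.
- spare_black: Look-alike that does not belong in the crate: the same bottle and size as the red-capped ones (116 mm high, 56 mm body) with black collar, but with a WHITE cap. Origin at the centre of its underside.
- tape: Roll of cream masking tape lying flat on the bench: 60 mm outside diameter, 25 mm hole, 22 mm high, about 0.05 kg. Origin at the centre of its underside, z up along its axis.
There are look-alikes about, which are no part of the job. Leave any purple look-alike of the bottle_black alone. Leave any turquoise look-alike of the tape alone.

How it is judged:
By the outcome, as a careful person would: the job done as asked, in the order asked, and still so for the second after the job is handed in, with the robot touching nothing.
It also fails if it takes over 104 s, if anything falls off the work surface, if the arm or the gripper's body presses on something with over 40 N, if the wrist force passes 120 N, or if a joint passes its speed limit or range.

ROBOT

A 6-joint arm with a two-finger parallel gripper is mounted at the origin on the work surface. World frame = base frame: x ahead of the robot, y to its left, z up, the work surface at z = 0. Lengths are in m, angles in rad, forces in N, time in s.
With the tool pointing down it reaches from about 0.375 to 0.9 m from the base axis. Payload 3.1 kg.
Tool frame: the origin (TCP) lies at the centre of the arm's flange, where the gripper is bolted on; the fingertips stand 173 mm ahead of it and the grasp point (between the pads) lies 155 mm ahead of it; z points along the fingers, y is the line along which they close (so a half turn about z gives the same grasp; the last joint's range is limited). The gripper opens to 85 mm and grips with 20 to 120 N. Pads are 22 mm wide; open, the fingers measure 114 mm over their backs; the gripper's body (76 mm by 85 mm) begins 54 mm behind the grasp point. The pads swing forward as they close: fully open they stand 13 mm farther back than shut.
Start: joints at [-1.369, 0.527, 1.433, -0, 1.181, -0.178], TCP at [0.232, -0.58, 0.405] pointing down, gripper open.
Joint ranges: [-3.08, 3.08], [-0.75, 2.2], [0.22, 2.44], [-1.43, 4.57], [0, 2.65], [-2.85, 2.85]. Speed limits (rad/s): [2.79, 2.79, 3.14, 3.14, 3.14, 3.14].

INTERFACE

Orientations are given as a unit quaternion [x, y, z, w].
In Python, from station import * gives the robot as it stands.
- The arm moves only by the shell command python3 -m jog 'ROWS' [OPENING] [FORCE]. ROWS is a JSON object of lists of equal length, an entry for each row: "linear": the shift along the world's x, y, z in mm, a list of three; "turn": the turn about the world's z in units of 5 degrees (1.0 is 5 degrees). A call has 1 to 12 rows; each row shifts and turns the commanded pose from where the row before left it; what a row does not reach is not made up. A row lasts 1/8 s, in which the tool goes at most 62.5 mm and 10.7 degrees, less where a joint would pass 70% of its speed; a pose out of reach is approached as far as the arm can. A call is refused whole if a number of a shift passes 62.5 or a number of a turn 1, either way. A call with a gripper value outside its range is refused whole. OPENING is the opening, from 0 (shut) to 1 (fully open), set as the call begins (- or left out, the last holds). The fingers move at their own pace and stop on an object; FORCE is the grip in N (left out, the last holds). Time passes only in rows, so rows that do not move let the fingers close. It gives the time, the measured TCP pose, the force, the opening and the grip force at its end, in the units of the state.
- sense(): the state, without advancing time (a new reading comes with each control period).
- snapshot(name): name is "side" or "top" or "wrist"; returns the picture (400x640x3 uint8, red, green, blue); there is no depth.
- get_calibration(name): a dict with "fx", "fy", "cx", "cy" (pixels), "world_to_cam" (4x4, takes a point from world to camera coordinates). Camera axes: x right, y down, z forward; pixel columns grow to the right and rows downward; lengths in m; the calibration is good to about 2 mm. A picture is of the moment at which its call begins: read the wrist's pose just before it. get_calibration takes no time and is no camera call; for the wrist camera it gives the pose at the moment of the call.
- sign_off(): hands the job in; it is judged then, once.
The state is a dict: "t": time; "q": joint angles; "qd": joint speeds; "tau": joint torques, N m; "tcp_pos": TCP position; "tool_rot": TCP orientation; "force": force on the tool from outside, world axes, zero at the start; "ft_torque": the same for the moment, N m; "finger_gap": opening from 0.0 (shut) to 1.0 (fully open); "gripper_force": force on a finger pad.
Only numpy, scipy, OpenCV 4.12 (cv2) and the standard library are available. Lean on these libraries where they do the work, as an engineer would, in place of code of your own. Each camera call takes 0.05 s, during which the arm holds its last target. There are 200 camera calls.

## Working session

There is one attempt and no reset: what is moved stays moved. The work goes in short steps, Python scripts to look and compute and a shell command to move; the robot and the scene stay as the last step left them, time stands still between calls to the robot, and variables do not carry over. Pictures are saved under pics/ and viewed, at most 17 in all, crops included, and the job is handed in when it is done.

```bash
ls; mkdir -p pics; python3 - <<'E'
from station import *
import cv2,numpy as np
for n in("top","side"):
    cv2.imwrite(f"pics/{n}0.png",snapshot(n)[:,:,::-1]); c=get_calibration(n); print(n,c['fx'],c['cx'],c['cy'],np.round(c['world_to_cam'],3).tolist())
s=sense();print(s['t'],s['tool_rot'],s['force'],s['finger_gap'])
E
```

```text
pics
top 403.1568213225919 322.6438661988066 200.6399069436037 [[0.009, -1.0, -0.016, 0.008], [-0.986, -0.006, -0.165, 0.592], [0.165, 0.018, -0.986, 0.871], [0.0, 0.0, 0.0, 1.0]]
side 471.9275551574365 310.1005050582403 204.75737956541897 [[-0.763, -0.647, 0.017, 0.439], [-0.317, 0.351, -0.881, 0.235], [0.564, -0.677, -0.473, 0.775], [0.0, 0.0, 0.0, 1.0]]
0.1 [ 9.82019004e-01  1.88779501e-01 -1.06757888e-05 -9.87469110e-04] [ 0.12762161 -0.05683217  0.34982823] 0.999342555411585
```

View pics/top0.png

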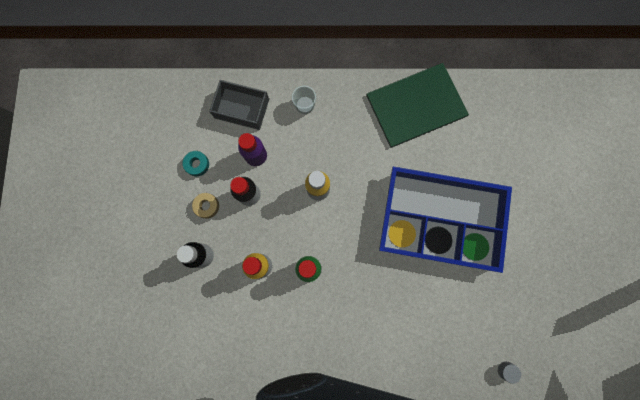

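View pics/side0.png

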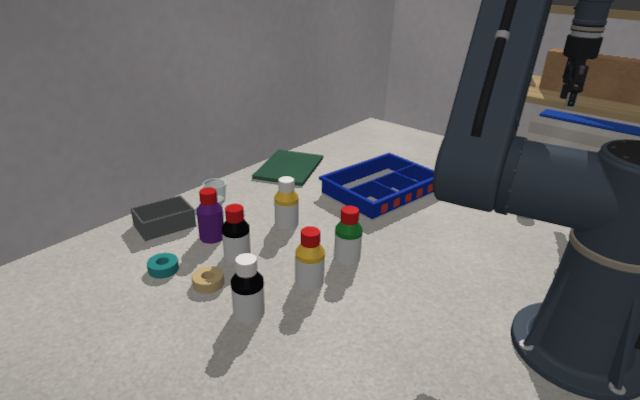

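Candidates in the top view:
- Red caps: purple look-alike (248,143), black (240,187), yellow (254,265), green (307,268).
- White-capped spares: yellow (317,180), black (188,254).
- Rings: cream tape (205,205), turquoise look-alike (195,162).

I choose red-cap black, yellow and green plus the cream ring. The discs run yellow (402,234), black (438,240), green (476,247).

```bash
cat > h.py <<'E'
from station import *
import cv2,numpy as np
def ray(c,u,v,z):
    T=np.array(c['world_to_cam']);R=T[:3,:3];o=-R.T@T[:3,3]
    d=R.T@np.array([(u-c['cx'])/c['fx'],(v-c['cy'])/c['fy'],1]);return o+d*(z-o[2])/d[2]
def proj(c,p):
    T=np.array(c['world_to_cam']);q=T[:3,:3]@np.array(p)+T[:3,3];return c['fx']*q[0]/q[2]+c['cx'],c['fy']*q[1]/q[2]+c['cy']
def blobs(m,amin=20):
    n,l,st,ce=cv2.connectedComponentsWithStats(m.astype(np.uint8));return [(ce[i],st[i]) for i in range(1,n) if st[i][4]>=amin]
def hsv(im): return cv2.cvtColor(im,cv2.COLOR_RGB2HSV).astype(int)
def red(im):
    h=hsv(im);return ((h[...,0]<6)|(h[...,0]>174))&(h[...,1]>180)&(h[...,2]>90)
E
python3 - <<'E'
from h import *
im=cv2.imread('pics/top0.png')[:,:,::-1].copy();c=get_calibration('top');h=hsv(im);H,S,V=h[...,0],h[...,1],h[...,2]
for ce,st in blobs(red(im)): 
    print('red',ce.round(),st,ray(c,*ce,.112).round(3))
g=blobs((abs(H-60)<12)&(S>150)&(V>50),60);y=blobs((abs(H-23)<6)&(S>140)&(V>80),60);
for n,b in(('g',g),('y',y)):
    for ce,st in b: print(n,ce.round(1),st,ray(c,*ce,.007).round(3))
k=blobs((V<25)&(S<120),60)
for ce,st in k: 
    if 380<ce[0]<500: print('k',ce.round(1),st,ray(c,*ce,.007).round(3))
b=(abs(H-118)<8)&(S>150)&(V>60)
pts=max((cv2.contourArea(x),i,x) for i,x in enumerate(cv2.findContours(b.astype(np.uint8),0,2)[0]))[2]
w=np.array([ray(c,*p[0],.05)[:2] for p in pts],np.float32);print('crate',cv2.minAreaRect(w))
t=(abs(H-20)<8)&(S>60)&(V>90)
for ce,st in blobs(t,60):
    if ce[0]<230: print('tape',ce,st,[ray(c,u,v,.022).round(3) for u,v in((st[0]+st[2]/2,st[1]+st[3]/2),)])
cv2.imwrite('pics/crop0.png',cv2.resize(im[120:300,160:350,::-1],None,fx=3.3,fy=3.3,interpolation=2))
E
```

```text
red [246. 141.] [239 134  16  15 193] [0.713 0.179 0.112]
red [239. 185.] [231 178  17  15 205] [0.615 0.192 0.112]
red [251. 265.] [243 257  18  18 245] [0.445 0.158 0.112]
red [307. 269.] [299 260  17  18 228] [0.439 0.043 0.112]
g [473.5 246.7] [464 234  24  26 330] [ 0.493 -0.339  0.007]
y [318.4 187.4] [306 174  24  22 192] [0.631 0.024 0.007]
y [401.7 233.5] [389 221  27  26 552] [ 0.522 -0.173  0.007]
y [259.4 266.1] [244 254  24  25 222] [0.444 0.159 0.007]
k [440.8 239.5] [427 228  25  25 213] [ 0.509 -0.264  0.007]
crate ((0.554014265537262, -0.26561880111694336), (0.27290868759155273, 0.19460521638393402), 80.29241180419922)
tape [203.85858586 204.6540404 ] [192 193  25  24 396] [array([0.585, 0.292, 0.022])]
```

View pics/crop0.png

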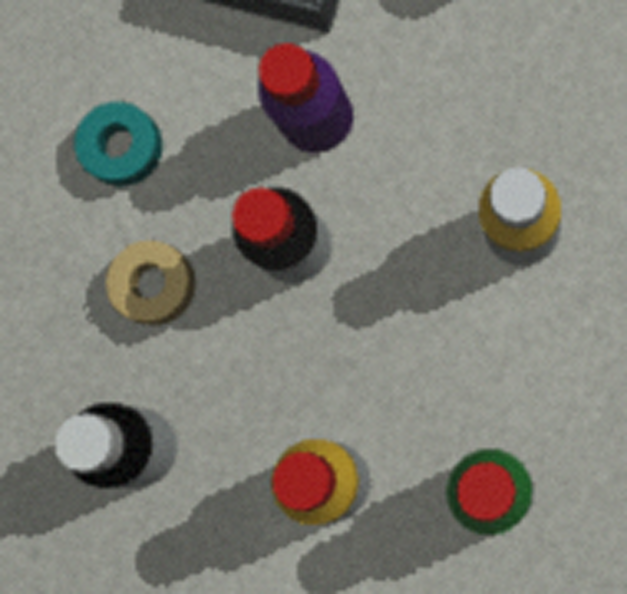

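The crate measures 273×195 mm, matching 274×196, with its centre at (0.554,-0.266) and yaw -9.7°; the disc positions agree. The crop confirms the choices: red on black (262,215), red on yellow (303,480), red on green (486,490) and the cream ring (149,281). I'll go above the green bottle first.

```bash
python3 -m jog '{"linear":[[50,30,0],[50,30,0],[50,30,0],[50,30,0],[0,60,0],[0,60,0],[0,60,0],[0,60,0],[0,60,0],[0,60,0],[0,60,0],[0,60,0]],"turn":[-0.5,-0.5,-0.5,-0.5,-0.5,-0.5,-0.6,-0.5,-0.6,-0.5,-0.5,-0.6]}' 1 40
python3 - <<'E'
from h import *
c=get_calibration('wrist');im=snapshot('wrist');cv2.imwrite('pics/w1.png',im[:,:,::-1]);s=sense()
print(s['t'],s['tcp_pos'],s['tool_rot'],s['q'])
for ce,st in blobs(red(im),60): print(ce.round(1),st,ray(c,*ce,.112).round(4))
E
```

```text
t: 1.6
tcp_pos: [0.4314, 0.0214, 0.4047]
tool_rot: [0.996, -0.086, 0.0, -0.0]
force: [1.4, 0.7, 0.4]
finger_gap: 1.001
gripper_force: 0.0
1.65 [0.42963815 0.02726089 0.4044645 ] [ 0.99644827 -0.0841523  -0.00141956 -0.00268554] [-0.19890418  0.26714001  1.8968853   0.00602967  0.98101072  1.53703458]
[25.   1.3] [13  0 24  5 76] [0.6008 0.1955 0.112 ]
[291.8 184.8] [ 269  161   45   48 1659] [0.4416 0.0403 0.112 ]
[154.7 201.1] [ 128  178   55   48 1962] [0.4472 0.1529 0.112 ]
```

View pics/w1.png

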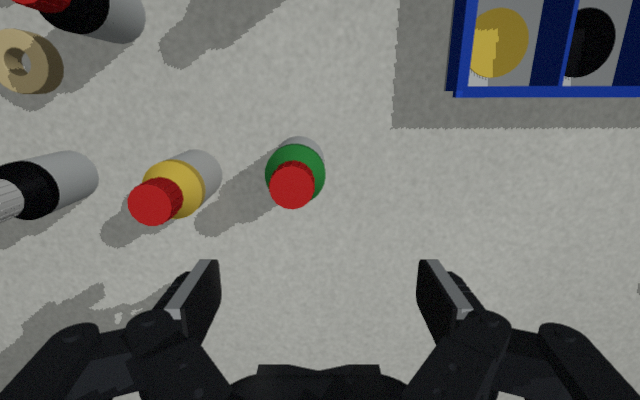

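The wrist view shows the red cap over the green collar at (292,185) and red/yellow at (155,201). Top and wrist views agree to 3 mm, so I descend on green and grip the cap.

```bash
python3 -m jog '{"linear":[[8,11,0],[0,0,-40],[0,0,-40],[0,0,-40],[0,0,-22],[0,0,0],[0,0,0]],"turn":[0,0,0,0,0,0,0]}' && python3 -m jog '{"linear":[[0,0,0],[0,0,0],[0,0,0],[0,0,0],[0,0,0]],"turn":[0,0,0,0,0]}' 0 40
```

```text
t: 2.52
tcp_pos: [0.4406, 0.0298, 0.2631]
tool_rot: [0.996, -0.085, 0.001, 0.0]
force: [-0.5, -0.2, 0.3]
finger_gap: 1.002
gripper_force: 0.0
t: 3.15
tcp_pos: [0.4401, 0.0308, 0.2634]
tool_rot: [0.996, -0.085, 0.001, -0.0]
force: [-0.3, 2.3, 6.7]
finger_gap: 0.415
gripper_force: 38.5
```

```bash
python3 -m jog '{"linear":[[0,0,15],[0,0,25],[0,0,40],[0,0,0],[0,0,0]],"turn":[0,0,0,0,0]}'; python3 - <<'E'
from h import *
im=snapshot('side');cv2.imwrite('pics/s1.png',im[40:340,120:520,::-1])
E
```

```text
t: 3.78
tcp_pos: [0.4391, 0.0307, 0.3422]
tool_rot: [0.996, -0.085, -0.001, 0.0]
force: [0.0, -0.9, -2.2]
finger_gap: 0.414
gripper_force: 39.7
```

View pics/s1.png

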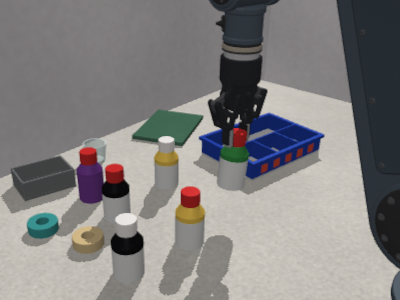

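Green is held upright at (235,160). Carrying it to its cell at (0.493,-0.343).

```bash
python3 -m jog '{"linear":[[0,0,35],[0,-20,25],[8,-50,0],[9,-50,0],[9,-50,0],[9,-50,0],[9,-50,0],[9,-50,0],[0,-40,0],[0,-13,0],[0,0,0],[0,0,0]],"turn":[0,0,0,0,0,0,0,0,0,0,0,0]}';python3 - <<'E'
from h import *
c=get_calibration('wrist');im=snapshot('wrist');cv2.imwrite('pics/w2.png',im[:,:,::-1])
for p in((.522,-.173,.007),(.508,-.258,.007),(.493,-.343,.007)): print(proj(c,p))
h=hsv(im);H,S,V=h[...,0],h[...,1],h[...,2]
for n,m in(('g',(abs(H-60)<12)&(S>150)&(V>50)),('y',(abs(H-23)<6)&(S>140)&(V>80)),('k',(V<25)&(S<120))):
    for ce,st in blobs(m,300): print(n,ce.round(1),st,ray(c,st[0]+st[2]/2,st[1]+st[3]/2,.007).round(4))
E
```

```text
t: 5.32
tcp_pos: [0.4925, -0.3409, 0.4018]
tool_rot: [0.996, -0.084, -0.001, -0.001]
force: [-0.0, 1.0, -2.6]
finger_gap: 0.42
gripper_force: 40.1
(np.float64(162.71465006280096), np.float64(165.15813181325075))
(np.float64(241.23680280076064), np.float64(164.7563368501523))
(np.float64(320.0064002030884), np.float64(165.2398025254818))
g [316.3 156.2] [ 293  135   46   47 1310] [ 0.5011 -0.3399  0.007 ]
g [300.3 222.2] [ 259  197   82   59 2826] [ 0.4257 -0.3081  0.007 ]
y [162.3 162.4] [ 136  135   52   56 2327] [ 0.5244 -0.173   0.007 ]
k [253.7 161.6] [ 235  135   37   56 1179] [ 0.5077 -0.2717  0.007 ]
```

View pics/w2.png

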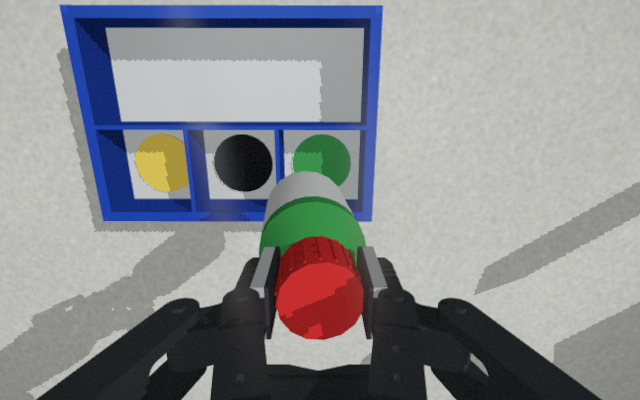

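The image shows the disc row at v≈165 and the held bottle's cap at (320,285), but its base hangs about 15 px (≈10 mm) left, so it is tilted about 6°. The fingers dragged the cap because a row was cut short. I'll shift -y so the base comes over the disc, then touch down gently. It should right itself on release.

```bash
python3 -m jog '{"linear":[[-1,-9,0],[0,0,-40],[0,0,-40],[0,0,-25],[0,0,-15],[0,0,0],[0,0,0],[0,0,0]],"turn":[0,0,0,0,0,0,0,0]}'; python3 -m jog '{"linear":[[0,0,-4],[0,0,0],[0,0,0]],"turn":[0,0,0]}'; python3 -m jog '{"linear":[[0,0,-3],[0,0,0],[0,0,0]],"turn":[0,0,0]}'
```

```text
t: 6.38
tcp_pos: [0.4921, -0.3517, 0.2841]
tool_rot: [0.996, -0.085, 0.001, 0.001]
force: [0.9, 0.7, -1.4]
finger_gap: 0.417
gripper_force: 40.3
t: 6.75
tcp_pos: [0.4917, -0.3514, 0.2787]
tool_rot: [0.996, -0.085, -0.0, -0.0]
force: [-0.4, -0.4, -1.7]
finger_gap: 0.414
gripper_force: 40.3
t: 7.12
tcp_pos: [0.4917, -0.3514, 0.2756]
tool_rot: [0.996, -0.085, -0.0, -0.0]
force: [0.2, -0.6, -1.2]
finger_gap: 0.418
gripper_force: 40.3
```

```bash
python3 -m jog '{"linear":[[0,0,-2],[0,0,0],[0,0,0]],"turn":[0,0,0]}'; python3 -m jog '{"linear":[[0,0,-2],[0,0,0],[0,0,0]],"turn":[0,0,0]}';python3 - <<'E'
from h import *
im=snapshot('wrist');cv2.imwrite('pics/w3.png',im[:,:,::-1])
E
```

```text
t: 7.5
tcp_pos: [0.4917, -0.3514, 0.2737]
tool_rot: [0.996, -0.085, -0.0, -0.0]
force: [-0.1, -0.6, -1.8]
finger_gap: 0.415
gripper_force: 40.3
t: 7.88
tcp_pos: [0.4917, -0.3514, 0.2717]
tool_rot: [0.996, -0.085, -0.0, -0.0]
force: [-0.2, -0.2, -1.9]
finger_gap: 0.414
gripper_force: 40.3
```

View pics/w3.png

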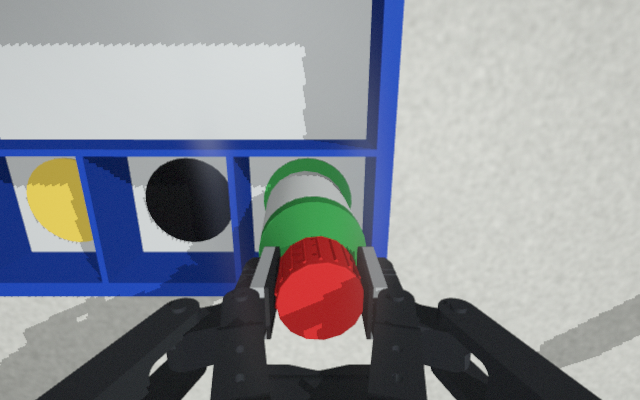

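The base is centred over the green disc at u≈307. Lowering the last few millimetres.

```bash
python3 -m jog '{"linear":[[0,0,-2],[0,0,0],[0,0,0]],"turn":[0,0,0]}'; python3 -m jog '{"linear":[[0,0,-2],[0,0,0],[0,0,0]],"turn":[0,0,0]}'
```

```text
t: 8.3
tcp_pos: [0.492, -0.3515, 0.2705]
tool_rot: [0.996, -0.085, 0.001, 0.0]
force: [-0.3, 0.7, 4.3]
finger_gap: 0.416
gripper_force: 40.8
t: 8.68
tcp_pos: [0.4925, -0.3515, 0.2703]
tool_rot: [0.996, -0.085, 0.002, 0.001]
force: [0.2, 3.1, 14.2]
finger_gap: 0.417
gripper_force: 42.0
```

```bash
python3 -m jog '{"linear":[[0,0,2],[0,0,0]],"turn":[0,0]}'; python3 -m jog '{"linear":[[0,0,0],[0,0,0],[0,0,0],[0,0,0]],"turn":[0,0,0,0]}' 1; python3 -m jog '{"linear":[[0,0,10],[0,0,40],[0,0,50],[0,0,35],[0,0,0]],"turn":[0,0,0,0,0]}'
cat > look.py <<'E'
from h import *
import sys
c=get_calibration('wrist');im=snapshot('wrist');cv2.imwrite(f'pics/{sys.argv[1]}.png',im[:,:,::-1])
z=float(sys.argv[2]);s=sense();print(s['t'],s['tcp_pos'].round(4) if hasattr(s['tcp_pos'],'round') else s['tcp_pos'])
for ce,st in blobs(red(im),100):
    # far (top-of-image) half of blob may show the cap side; fit circle to the lower arc
    l=np.zeros(im.shape[:2],np.uint8); x,y,w,h_=st[:4]
    u,v=x+w/2, y+h_-w/2   # top-face circle sits at the image-bottom end
    print('red',ce.round(1),st.tolist(),ray(c,u,v,z).round(4))
E
python3 look.py w4 .123
```

```text
t: 8.93
tcp_pos: [0.492, -0.3515, 0.2704]
tool_rot: [0.996, -0.085, 0.001, 0.0]
force: [0.4, 1.1, 7.0]
finger_gap: 0.418
gripper_force: 41.2
t: 9.43
tcp_pos: [0.4917, -0.3515, 0.2694]
tool_rot: [0.996, -0.085, -0.0, -0.0]
force: [0.6, -0.3, -0.3]
finger_gap: 0.996
gripper_force: 0.0
t: 10.05
tcp_pos: [0.4923, -0.3519, 0.4091]
tool_rot: [0.996, -0.085, 0.003, 0.003]
force: [-0.9, -0.3, 0.6]
finger_gap: 1.003
gripper_force: 0.0
10.1 [ 0.4918 -0.3514  0.4068]
red [304.5 196.9] [282, 173, 45, 48, 1691] [ 0.4931 -0.3434  0.123 ]
```

View pics/w4.png

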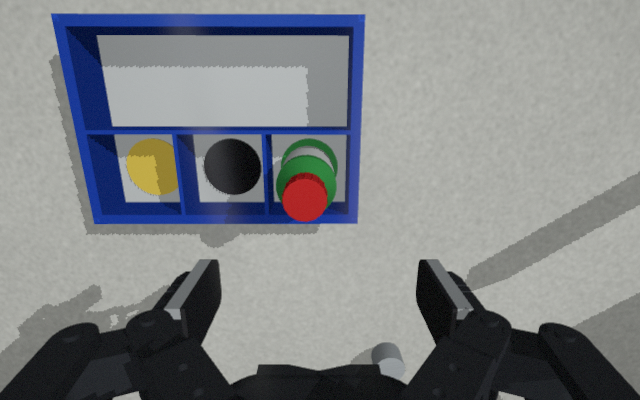

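Green stands upright, with its cap at (0.493,-0.343), on target to within 1 mm. Next is yellow.

```bash
python3 -m jog '{"linear":[[-5,50,0],[-5,50,0],[-5,50,0],[-5,50,0],[-5,50,0],[-5,50,0],[-5,50,0],[-5,50,0],[-6,50,0],[0,57,0],[0,0,0],[0,0,0]],"turn":[0,0,0,0,0,0,0,0,0,0,0,0]}'; python3 look.py w5 .116
```

```text
t: 11.6
tcp_pos: [0.4452, 0.1555, 0.4038]
tool_rot: [0.996, -0.084, -0.001, 0.0]
force: [0.1, -0.6, 0.4]
finger_gap: 0.997
gripper_force: 0.0
11.65 [0.4455 0.1549 0.404 ]
red [315.3 190.5] [293, 167, 45, 47, 1613] [0.4473 0.1562 0.116 ]
```

```bash
python3 -m jog '{"linear":[[2,1,-10],[0,0,-40],[0,0,-40],[0,0,-30],[0,0,-18],[0,0,0],[0,0,0]],"turn":[0,0,0,0,0,0,0]}' && python3 -m jog '{"linear":[[0,0,0],[0,0,0],[0,0,0],[0,0,0]],"turn":[0,0,0,0]}' 0 40; python3 -m jog '{"linear":[[0,0,15],[0,0,35],[0,0,50],[0,0,38],[0,0,0],[0,0,0]],"turn":[0,0,0,0,0,0]}'; python3 look.py w6 .116
```

```text
t: 12.52
tcp_pos: [0.4481, 0.1559, 0.2669]
tool_rot: [0.996, -0.086, 0.0, -0.0]
force: [0.0, 0.0, 0.0]
finger_gap: 0.999
gripper_force: 0.0
t: 13.02
tcp_pos: [0.4479, 0.1567, 0.2674]
tool_rot: [0.996, -0.085, 0.001, -0.0]
force: [-0.8, 0.7, 5.9]
finger_gap: 0.403
gripper_force: 39.5
t: 13.78
tcp_pos: [0.447, 0.1565, 0.4038]
tool_rot: [0.996, -0.085, -0.001, 0.0]
force: [0.7, 0.4, -0.4]
finger_gap: 0.406
gripper_force: 40.5
13.825 [0.447  0.1565 0.4033]
red [318.4 283.5] [276, 233, 85, 98, 6234] [0.3621 0.1698 0.116 ]
```

View pics/w6.png

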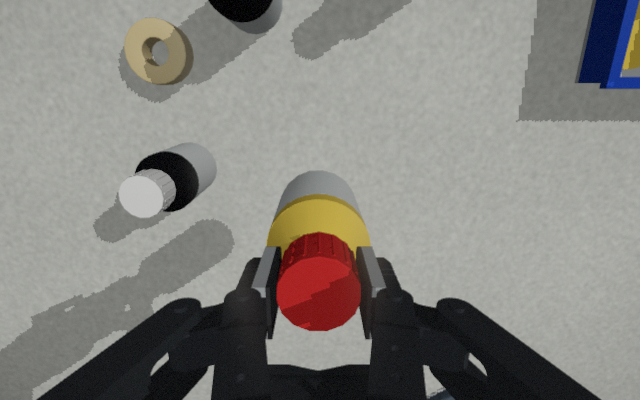

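Yellow is held upright and straight: cap at u=318, body at u=318. Carrying it to (0.522,-0.173).

```bash
python3 -m jog '{"linear":[[12,-50,0],[12,-50,0],[12,-50,0],[12,-50,0],[12,-50,0],[12,-50,0],[3,-29,0],[0,0,0],[0,0,-35],[0,0,-40],[0,0,-35],[0,0,-10]],"turn":[0,0,0,0,0,0,0,0,0,0,0,0]}'; python3 -m jog '{"linear":[[0,0,0],[0,0,0],[0,0,0]],"turn":[0,0,0]}'; python3 look.py w7 .116
```

```text
t: 15.32
tcp_pos: [0.5214, -0.1707, 0.2816]
tool_rot: [0.996, -0.084, -0.004, -0.002]
force: [0.2, -0.1, -1.3]
finger_gap: 0.406
gripper_force: 40.6
t: 15.7
tcp_pos: [0.5231, -0.1725, 0.2861]
tool_rot: [0.996, -0.085, 0.001, 0.001]
force: [0.2, 0.4, -1.7]
finger_gap: 0.401
gripper_force: 40.6
15.75 [ 0.523  -0.1725  0.2859]
red [629.8 260. ] [616, 230, 24, 60, 1003] [ 0.4936 -0.3149  0.116 ]
red [317.4 282.7] [276, 233, 85, 98, 6434] [ 0.5126 -0.1717  0.116 ]
```

View pics/w7.png

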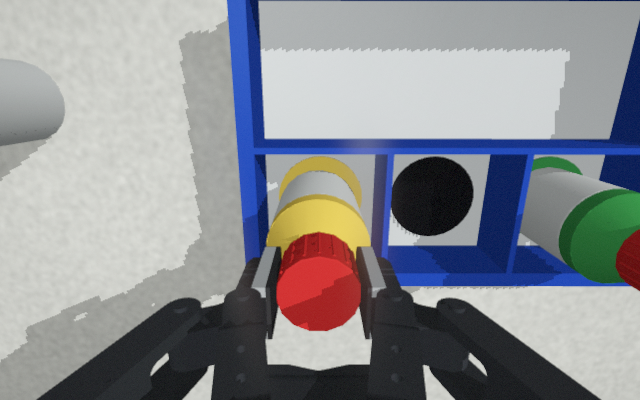

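The yellow disc (≈320) and bottle (≈318) line up. Setting it down.

```bash
python3 -m jog '{"linear":[[0,0,-6],[0,0,-4],[0,0,0],[0,0,0]],"turn":[0,0,0,0]}'; python3 -m jog '{"linear":[[0,0,-2],[0,0,0],[0,0,0]],"turn":[0,0,0]}'
```

```text
t: 16.25
tcp_pos: [0.5227, -0.1725, 0.2745]
tool_rot: [0.996, -0.085, -0.0, -0.0]
force: [-0.3, 0.2, -0.8]
finger_gap: 0.406
gripper_force: 40.6
t: 16.62
tcp_pos: [0.5228, -0.1723, 0.2744]
tool_rot: [0.996, -0.085, 0.001, 0.0]
force: [-2.4, 1.9, 10.2]
finger_gap: 0.41
gripper_force: 41.9
```

```bash
python3 -m jog '{"linear":[[0,0,1],[0,0,0],[0,0,0],[0,0,0]],"turn":[0,0,0,0]}' 1; python3 -m jog '{"linear":[[0,0,10],[0,0,40],[0,0,50],[0,0,32],[0,50,0],[10,50,0],[15,50,0],[15,50,0],[15,50,0],[15,50,0],[15,50,0],[8,14,0]],"turn":[0,0,0,0,0,0,0,0,0,0,0,0]}'; python3 -m jog '{"linear":[[0,0,0],[0,0,0]],"turn":[0,0]}'; python3 look.py w8 .116
```

```text
t: 17.12
tcp_pos: [0.5227, -0.1725, 0.2734]
tool_rot: [0.996, -0.085, -0.0, -0.0]
force: [0.9, -0.1, 0.2]
finger_gap: 1.002
gripper_force: 0.0
t: 18.62
tcp_pos: [0.6157, 0.1946, 0.4062]
tool_rot: [0.997, -0.083, 0.0, -0.0]
force: [-0.3, -0.7, 0.4]
finger_gap: 0.999
gripper_force: 0.0
t: 18.88
tcp_pos: [0.6154, 0.1902, 0.4057]
tool_rot: [0.996, -0.085, -0.0, 0.0]
force: [1.5, -0.9, 0.3]
finger_gap: 0.997
gripper_force: 0.0
18.925 [0.6154 0.19   0.4057]
red [310.5  60.4] [286, 34, 50, 54, 2057] [0.7119 0.1777 0.116 ]
red [316.7 189.5] [294, 166, 46, 48, 1645] [0.6176 0.1898 0.116 ]
```

View pics/w8.png

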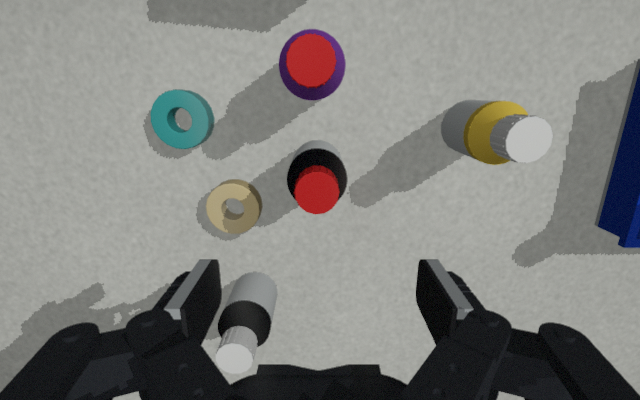

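Red cap on black collar is at (317,190), purple at (311,62), tape at (233,207). The correction is +2 mm x, then down.

```bash
python3 -m jog '{"linear":[[2,0,-10],[0,0,-40],[0,0,-40],[0,0,-31],[0,0,-18],[0,0,0],[0,0,0]],"turn":[0,0,0,0,0,0,0]}' && python3 -m jog '{"linear":[[0,0,0],[0,0,0],[0,0,0],[0,0,0]],"turn":[0,0,0,0]}' 0 40; python3 -m jog '{"linear":[[0,0,15],[0,0,35],[0,0,50],[0,0,40],[0,0,0],[0,0,0]],"turn":[0,0,0,0,0,0]}'
```

```text
t: 19.8
tcp_pos: [0.6184, 0.1915, 0.2678]
tool_rot: [0.996, -0.085, 0.001, -0.0]
force: [0.1, -0.5, 1.1]
finger_gap: 1.002
gripper_force: 0.0
t: 20.3
tcp_pos: [0.6179, 0.1916, 0.2676]
tool_rot: [0.996, -0.085, 0.001, -0.0]
force: [-0.5, -1.4, 4.7]
finger_gap: 0.406
gripper_force: 39.8
t: 21.05
tcp_pos: [0.617, 0.1915, 0.4059]
tool_rot: [0.996, -0.085, -0.001, 0.0]
force: [-1.1, -0.2, -2.0]
finger_gap: 0.41
gripper_force: 40.2
```

```bash
python3 -m jog '{"linear":[[-15,-48,0],[-15,-48,0],[-15,-48,0],[-15,-48,0],[-15,-48,0],[-15,-48,0],[-9,-48,0],[-5,-48,0],[-4,-48,0],[0,-17,0],[0,0,0],[0,0,0]],"turn":[0,0,0,0,0,0,0,0,0,0,0,0]}'; python3 look.py w9a .123; python3 -m jog '{"linear":[[0,0,-35],[0,0,-40],[0,0,-35],[0,0,-10],[0,0,0],[0,0,0]],"turn":[0,0,0,0,0,0]}'; python3 look.py w9 .123
```

```text
t: 22.55
tcp_pos: [0.5095, -0.2559, 0.4058]
tool_rot: [0.996, -0.084, -0.001, -0.001]
force: [-0.6, 0.3, -1.8]
finger_gap: 0.403
gripper_force: 40.5
22.6 [ 0.5097 -0.2557  0.4061]
red [427.  195.3] [402, 171, 52, 50, 1903] [ 0.4957 -0.3405  0.123 ]
red [196.1 201.6] [189, 183, 18, 36, 313] [ 0.5137 -0.1605  0.123 ]
red [317.1 280.8] [276, 231, 84, 99, 6486] [ 0.4284 -0.2421  0.123 ]
t: 23.35
tcp_pos: [0.5104, -0.2575, 0.2882]
tool_rot: [0.996, -0.085, 0.001, 0.001]
force: [0.1, 0.1, -0.2]
finger_gap: 0.412
gripper_force: 40.5
23.4 [ 0.5103 -0.2576  0.2883]
red [137.5 270.7] [88, 227, 99, 88, 6309] [ 0.5279 -0.1802  0.123 ]
red [497.1 269.8] [449, 226, 98, 89, 6263] [ 0.5006 -0.3378  0.123 ]
red [317.9 280.6] [276, 231, 85, 99, 6631] [ 0.5034 -0.2573  0.123 ]
```

View pics/w9.png

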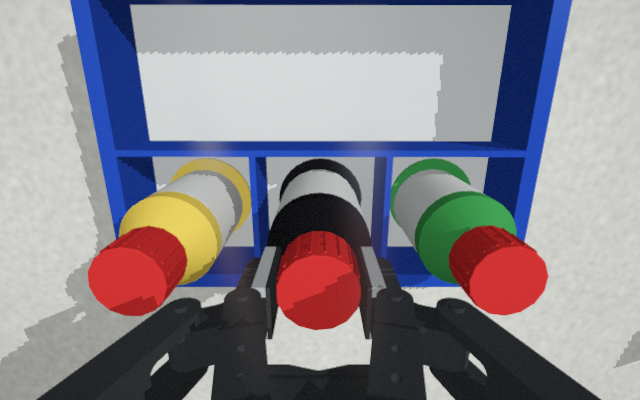

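All three bottles stand upright over their discs. Black's bottle and disc are both at u≈319.

```bash
python3 -m jog '{"linear":[[-1,0,-6],[0,0,-6],[0,0,0],[0,0,-2],[0,0,0],[0,0,0]],"turn":[0,0,0,0,0,0]}';  python3 -m jog '{"linear":[[0,0,1],[0,0,0],[0,0,0],[0,0,0]],"turn":[0,0,0,0]}' 1; python3 -m jog '{"linear":[[0,0,10],[0,0,40],[0,0,50],[0,0,32],[0,50,0],[6,50,0],[8,50,0],[10,50,0],[10,50,0],[10,50,0],[10,50,0],[10,50,0]],"turn":[0,0,0,0,0,0,0,0,0,0,0,0]}';python3 -m jog '{"linear":[[10,50,0],[0,50,0],[0,48,0],[0,0,0],[0,0,0],[0,0,0]],"turn":[0,0,0,0,0,0]}'
python3 - <<'E'
from h import *
c=get_calibration('wrist');im=snapshot('wrist');cv2.imwrite('pics/w10.png',im[:,:,::-1]);s=sense();print(s['tcp_pos'])
h=hsv(im);H,S,V=h[...,0],h[...,1],h[...,2]
for ce,st in blobs((abs(H-20)<8)&(S>60)&(V>60),300):
    print(ce.round(1),st,ray(c,*ce,.015).round(4),ray(c,st[0]+st[2]/2,st[1]+st[3]/2,.011).round(4))
E
```

```text
t: 24.15
tcp_pos: [0.5089, -0.2577, 0.2745]
tool_rot: [0.996, -0.085, 0.001, 0.001]
force: [-3.1, 0.4, 10.2]
finger_gap: 0.406
gripper_force: 41.7
t: 24.65
tcp_pos: [0.5087, -0.2574, 0.2734]
tool_rot: [0.996, -0.085, -0.0, -0.0]
force: [-0.6, -0.2, -0.3]
finger_gap: 1.002
gripper_force: 0.0
t: 26.15
tcp_pos: [0.5728, 0.1443, 0.4065]
tool_rot: [0.996, -0.085, 0.001, -0.0]
force: [-0.0, -0.2, 0.7]
finger_gap: 1.001
gripper_force: 0.0
t: 26.9
tcp_pos: [0.5829, 0.2892, 0.4059]
tool_rot: [0.996, -0.086, -0.0, 0.0]
force: [0.1, -0.7, -0.5]
finger_gap: 1.0
gripper_force: 0.0
[0.58295735 0.28915359 0.4058999 ]
[603.6  74.6] [ 575   39   65   71 2852] [ 0.6273 -0.0104  0.015 ] [ 0.6264 -0.0174  0.011 ]
[315.1 164.3] [ 288  137   55   56 2055] [0.5867 0.2909 0.015 ] [0.5851 0.2908 0.011 ]
```

View pics/w10.png

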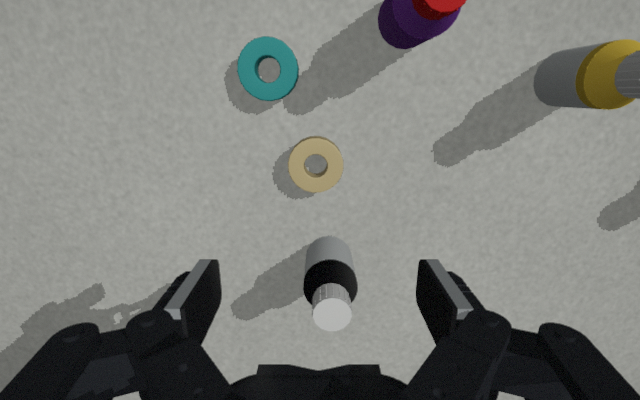

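The cream tape is at (315,164), giving (0.586,0.291). The white-cap black spare is ~120 mm nearer the robot, so it is clear of the gripper.

```bash
python3 -m jog '{"linear":[[3,2,0],[0,0,-50],[0,0,-50],[0,0,-50],[0,0,-40],[0,0,-25],[0,0,-15],[0,0,0],[0,0,0]],"turn":[0,0,0,0,0,0,0,0,0]}' && python3 -m jog '{"linear":[[0,0,0],[0,0,0],[0,0,0],[0,0,0]],"turn":[0,0,0,0]}' 0 40; python3 -m jog '{"linear":[[0,0,10],[0,0,30],[0,0,50],[0,0,50],[0,0,50],[0,0,40],[0,0,0]],"turn":[0,0,0,0,0,0,0]}'
```

```text
t: 28.08
tcp_pos: [0.5864, 0.2926, 0.1769]
tool_rot: [0.996, -0.085, 0.001, -0.0]
force: [0.3, -0.0, -0.1]
finger_gap: 0.999
gripper_force: 0.0
t: 28.58
tcp_pos: [0.5861, 0.2928, 0.1776]
tool_rot: [0.996, -0.085, 0.001, -0.0]
force: [-1.1, -0.7, 6.6]
finger_gap: 0.685
gripper_force: 42.1
t: 29.45
tcp_pos: [0.5863, 0.2929, 0.4109]
tool_rot: [0.996, -0.085, 0.005, -0.002]
force: [0.1, -0.2, -1.0]
finger_gap: 0.685
gripper_force: 43.1
```

```bash
python3 -m jog '{"linear":[[1,-50,0],[1,-50,0],[1,-50,0],[1,-50,0],[1,-50,0],[1,-50,0],[1,-50,0],[1,-50,0],[1,-50,0],[1,-50,0],[0,-50,0],[0,-16,0]],"turn":[0,0,0,0,0,0,0,0,0,0,0,0]}';python3 -m jog '{"linear":[[0,0,0],[0,0,0],[0,0,-50],[0,0,-50],[0,0,-40],[0,0,0],[0,0,0]],"turn":[0,0,0,0,0,0,0]}'; python3 look.py w11 .123
```

```text
t: 30.95
tcp_pos: [0.595, -0.2764, 0.4041]
tool_rot: [0.996, -0.087, -0.001, -0.0]
force: [0.1, 1.0, -0.3]
finger_gap: 0.688
gripper_force: 43.1
t: 31.82
tcp_pos: [0.5966, -0.2727, 0.2673]
tool_rot: [0.996, -0.084, 0.001, 0.001]
force: [0.1, -1.0, -0.4]
finger_gap: 0.687
gripper_force: 43.3
31.875 [ 0.5968 -0.2731  0.268 ]
```

View pics/w11.png

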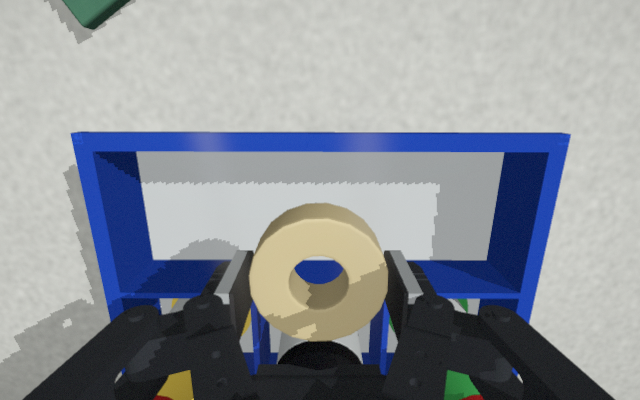

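The tape is level at (318,270), centred on the bay along its length. Lowering it.

```bash
python3 -m jog '{"linear":[[1,0,-30],[0,0,-30],[0,0,-15],[0,0,-6],[0,0,0],[0,0,0]],"turn":[0,0,0,0,0,0]}';python3 -m jog '{"linear":[[0,0,-3],[0,0,0],[0,0,0]],"turn":[0,0,0]}'
```

```text
t: 32.62
tcp_pos: [0.5972, -0.2738, 0.1859]
tool_rot: [0.996, -0.085, 0.001, 0.001]
force: [-0.5, 0.1, -1.0]
finger_gap: 0.687
gripper_force: 43.3
t: 33.0
tcp_pos: [0.5971, -0.2737, 0.1827]
tool_rot: [0.996, -0.085, 0.001, 0.0]
force: [0.1, 0.1, 4.8]
finger_gap: 0.685
gripper_force: 43.8
```

Contact at the expected height. Release, rise and back off for a last check.

```bash
python3 -m jog '{"linear":[[0,0,0],[0,0,0],[0,0,0],[0,0,0]],"turn":[0,0,0,0]}' 1; python3 -m jog '{"linear":[[0,0,15],[0,0,40],[0,0,50],[0,0,50],[0,0,50],[0,0,20],[-10,0,0],[-30,0,0],[-30,0,0],[0,0,0],[0,0,0]],"turn":[0,0,0,0,0,0,0,0,0,0,0]}'; python3 look.py w12 .123
python3 - <<'E'
from h import *
a=cv2.imread('pics/w12.png');b=snapshot('side')[:,:,::-1]
cv2.imwrite('pics/fin.png',cv2.resize(np.vstack([a,b]),(480,600)))
E
```

```text
t: 33.5
tcp_pos: [0.5966, -0.2733, 0.1814]
tool_rot: [0.996, -0.085, -0.0, -0.0]
force: [0.5, -0.2, 1.5]
finger_gap: 0.999
gripper_force: 0.0
t: 34.88
tcp_pos: [0.5267, -0.2735, 0.4062]
tool_rot: [0.996, -0.085, -0.0, -0.0]
force: [-0.7, 0.7, -0.0]
finger_gap: 0.999
gripper_force: 0.0
34.925 [ 0.5271 -0.2736  0.4063]
red [304.5 217.6] [282, 193, 45, 50, 1752] [ 0.5085 -0.2599  0.123 ]
red [408.9 219.3] [389, 195, 43, 48, 1592] [ 0.4933 -0.3433  0.123 ]
red [193.  221.6] [174, 196, 40, 48, 1345] [ 0.5206 -0.1721  0.123 ]
```

View pics/fin.png

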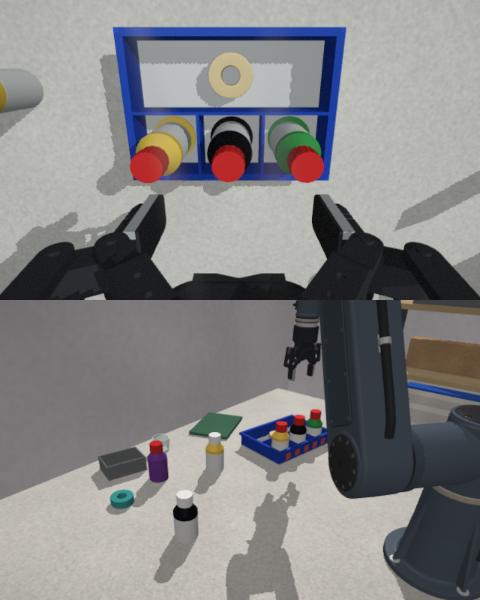

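All three bottles are upright on their discs, within about 2 mm, and the tape (230,75) lies flat in the bay. The look-alikes and spares are untouched and standing.

```bash
python3 -c "from station import *;print(sign_off())"
```

```text
the job is handed in; nothing more can be done
None
```

The crate is packed and handed in at about 35 s of the 104 s allowed: the three red-capped bottles stand upright on their matching discs within about 2 mm of the middle, the tape lies flat in the long bay, and the white-capped bottles and look-alikes were left standing where they were.

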